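Put the glaze brush and paddle back in the tool tray

ROBOT

A 6-joint arm with a two-finger parallel gripper is mounted at the origin on the work surface. World frame = base frame: x ahead of the robot, y to its left, z up, the work surface at z = 0. Lengths are in m, angles in rad, forces in N, time in s.
With the tool pointing down it reaches from about 0.3 to 0.775 m from the base axis. Payload 14.6 kg.
Tool frame: the origin (TCP) lies at the very end of the fingers, on their centre line; the grasp point (between the pads) lies 19 mm behind it; z points along the fingers, y is the line along which they close (so a half turn about z gives the same grasp; the last joint's range is limited). The gripper opens to 94 mm and grips with 3 to 60 N. Pads are 16 mm wide; open, the fingers measure 119 mm over their backs; the gripper's body (75 mm by 177 mm) begins 78 mm behind the grasp point.
Start: joints at [1.246, 0.3, 1.521, -0, 1.321, -0.067], TCP at [0.14, 0.532, 0.205] pointing down, gripper open.
Joint ranges: [-3.03, 3.03], [-0.79, 2.21], [0.23, 2.52], [-1.04, 4.18], [0, 3.07], [-2.55, 2.55]. Speed limits (rad/s): [2.22, 2.22, 2.57, 3.14, 3.14, 3.14].

INTERFACE

Orientations are given as [roll, pitch, yaw] about the fixed x, y, z axes, in that order (R = Rz(yaw) Ry(pitch) Rx(roll)).
In Python, from station import telemetry, cams, hand_in, nets gives the robot as it stands.
- The arm moves only by the tool move_arm, never from a script. Its argument "increments" is a list of rows, each a list of 4 numbers: the shift along the tool's x, y, z in m, then the turn about the tool's z in rad. In form: [[tx, ty, tz, roll], ...]. A call has 1 to 20 rows; each row shifts and turns the commanded pose from where the row before left it, along the tool's axes as they then stand; what a row does not reach is not made up. A row lasts 1/8 s, in which the tool goes at most 62.5 mm and 10.7 degrees, less where a joint would pass 70% of its speed; a pose out of reach is approached as far as the arm can. A call is refused whole if a number of a shift passes 0.0625 or a number of a turn 0.188, either way. A call with a gripper value outside its range is refused whole. "grip" is the opening, from 0 (shut) to 1 (fully open), set as the call begins (left out, the last holds). The fingers move at their own pace and stop on an object; "force" is the grip in N (left out, the last holds). Time passes only in rows, so rows that do not move let the fingers close. It gives the time, the measured TCP pose, the force, the opening and the grip force at its end, in the units of the state.
- telemetry.get_obs(): the state, without advancing time (a new reading comes with each control period).
- cams.camera(name): name is "scene" or "side" or "wrist"; returns the picture (400x640x3 uint8, blue, green, red); there is no depth.
- cams.camera_model(name): a dict with "intrinsics" (3x3 intrinsics, pixels), "k1" (the pictures are not rectified: a ray, as slopes to the right and down, at radius r is drawn at 1 + k1 r^2 times it, then the intrinsics apply), "xyz" and "attitude" of the camera in the world; the wrist camera has in their place "T_tool_cam" (4x4, takes a point from camera to tool coordinates, whose origin is the TCP and whose axes are the flange's). Camera axes: x right, y up, looking along -z (the intrinsics and any distortion apply to the point x, -y, -z); pixel columns grow to the right and rows downward; lengths in m; the calibration is good to about 2 mm. A picture is of the moment at which its call begins: read the wrist's pose just before it. camera_model takes no time and is no camera call.
- hand_in(): hands the job in; it is judged then, once.
Trained networks look in the newest picture that a camera, given by its name, has taken for a name from the list of things; names that differ only in an ending like _2 or _b are one class to them, and where a whole thing is asked for, a point or a joint stands for the part that bears it (a point fixed in the world has none). Each returns a list of dicts, best first, with "conf" (0 to 1); they miss things now and then, are a little off and sometimes report something else, mostly with a low value. They report only what shows in the picture. A call takes as long as a camera call. They do not tell look-alikes from the thing itself.
- nets.search_frame(camera, query): "extent" ([left, top, right, bottom] in pixels, round what is visible of it).
- nets.mark_of(camera, query): "centre" ([column, row] in pixels: a listed point, or the origin of a listed thing).
The state is a dict: "time_s": time; "qpos": joint angles; "joint_vel": joint speeds; "tau": joint torques, N m; "ee_pos": TCP position; "eef_rot": TCP orientation; "force": force on the tool from outside, world axes, zero at the start; "moment": the same for the moment, N m; "grip_width": finger opening in m; "grip_force": force on a finger pad.
Only numpy, scipy, OpenCV 4.12 (cv2) and the standard library are available. Lean on these libraries where they do the work, as an engineer would, in place of code of your own. Each camera call takes 0.05 s, during which the arm holds its last target. There are 200 camera calls.

TASK

Put the pottery tools away in the shallow wooden tray: lay the broad glaze brush flat in the long compartment and the wooden clay paddle flat in the empty short compartment, each lying lengthwise in its compartment, down on the floor and clear of the walls' tops, and let go of them. Either way round and either face up is fine.

Things in the scene. Friction and masses are not known exactly. Their poses are not given: they have to be found in the camera images.
- brush: Broad flat glaze brush lying flat on the table, 195 mm long (along its x), 18 mm thick throughout (z). Origin at mid length and mid thickness. Plain pale wood handle 20 mm wide from x = -97 to +22 mm; then a steel ferrule and straw-coloured bristle head 54 mm wide, to x = +97 mm; the bristles are rigid. About 70 g; balances close to its origin; grip the handle across y at about x = -10 mm. Another brush nearby is slim (12 mm wide at most, 155 mm long): not the one meant.
- paddle: Stubby bat-shaped clay paddle cut from an 18 mm wooden board, lying flat on the table, 135 mm long (along its x), 18 mm thick (z; slightly less at the shoulders of the blade). Origin at mid length and mid thickness. Straight handle 20 mm wide from x = -67 to +7 mm; blade 76 mm wide (along y) with a round end, from x = +7 to +67 mm. About 80 g; balances 15 to 20 mm from the origin towards the blade; grip the handle across y at about x = -15 mm.
- long_slot (a point): Centre of the floor of the tray's long compartment, which is 230 mm long along this point's y and 80 mm wide along its x; z is up. The tray is wooden, fixed to the table, 253 mm (x) by 242 mm (y); its floor is 4 mm above the table, and all its walls are 6 mm thick and rise 12 mm above that floor (16 mm above the table). The long compartment takes the tray's whole -x side (the robot's side).
- short_slot (a point): Centre of the floor of the tray's empty short compartment, beside the long one on its +x side, at the tray's +y corner: 155 mm long along this point's x and 105 mm wide along its y; z is up. Same floor and walls. The third compartment, on its -y side, already holds a stack of square cream tiles.
There are look-alikes about, which are no part of the job. What is shaped like the paddle but purple or turquoise is not meant. Leave any black look-alike of the brush alone.

How it is judged:
By the outcome, as a careful person would: the job done as asked, in the order asked, and still so for the second after the job is handed in, with the robot touching nothing.
It also fails if it takes over 58 s, if anything falls off the work surface, if the arm or the gripper's body presses on something with over 40 N, if the wrist force passes 120 N, or if a joint passes its speed limit or range.

## Working session

There is one attempt and no reset: what is moved stays moved. The work goes in short steps, Python scripts to look and compute and a tool call to move; the robot and the scene stay as the last step left them, time stands still between calls to the robot, and variables do not carry over. Pictures are saved under pics/ and viewed, at most 10 in all, crops included, and the job is handed in when it is done.

Besides the shell and the picture viewer there is one more tool, called as a command line: name --pt "numbers of a row" for each row, then --argument value for the rest. move_arm: Moves the arm, as the interface text tells. Its arguments: {"type":"object","properties":{"increments":{"type":"array"},"grip":{"type":"number"},"force":{"type":"number"}},"required":["increments"]}

```bash
mkdir -p pics
cat > h.py <<'E'
import numpy as np, cv2
from scipy.spatial.transform import Rotation as R
from station import telemetry, cams, nets
def pose(name):
    m=cams.camera_model(name)
    if 'xyz' in m:
        a=np.array(m['attitude'])
        Rm=a if a.shape==(3,3) else R.from_euler('xyz',a).as_matrix()
        return m,Rm,np.array(m['xyz'])
    o=telemetry.get_obs(); T=np.array(m['T_tool_cam']); Rt=R.from_euler('xyz',o['eef_rot']).as_matrix()
    return m,Rt@T[:3,:3],np.array(o['ee_pos'])+Rt@T[:3,3]
def p2w(P,px,z):
    m,Rm,t=P; K=np.array(m['intrinsics']); px=np.atleast_2d(px).astype(float)
    d=np.array([m['k1'],0,0,0,0],float)
    # r-drawn = r(1+k1 r^2)
    u=cv2.undistortPoints(px[:,None],K,d)[:,0]
    r=np.c_[u[:,0],-u[:,1],-np.ones(len(u))]@Rm.T
    return t+r*((z-t[2])/r[:,2])[:,None]
def w2p(P,X):
    m,Rm,t=P; K=np.array(m['intrinsics']); c=(np.atleast_2d(X)-t)@Rm
    s=np.c_[c[:,0],-c[:,1]]/-c[:,2:]; s=s*(1+m['k1']*(s**2).sum(1))[:,None]
    return s@K[:2,:2].T+K[:2,2]
E
python3 - <<'E'
from h import *
for c in ['scene','side','wrist']:
    P=pose(c); print(c,P[0],P[2])
    im=cams.camera(c); cv2.imwrite(f'pics/{c}0.png',im)
for q in ['brush','paddle','long_slot','short_slot']:
    for c in ['scene','side']:
        P=pose(c)
        for r in nets.mark_of(c,q)[:4]: print(q,c,np.round(r['centre']),round(r['conf'],2),p2w(P,r['centre'],.009 if 'slot' not in q else .004).round(3))
o=telemetry.get_obs(); print(o['time_s'],o['ee_pos'],o['eef_rot'])
E
```

```text
scene {'intrinsics': array([[425.84273449,   0.        , 328.23469355],
       [  0.        , 425.84273449, 202.34081046],
       [  0.        ,   0.        ,   1.        ]]), 'k1': -0.006444155523968633, 'xyz': array([0.73267468, 0.64064673, 1.03138367]), 'attitude': array([ 0.54998129, -0.01587978,  2.62459003])} [0.73267468 0.64064673 1.03138367]
side {'intrinsics': array([[378.74708173,   0.        , 318.08928215],
       [  0.        , 378.74708173, 192.79974609],
       [  0.        ,   0.        ,   1.        ]]), 'k1': 0.009781063728677843, 'xyz': array([ 0.36952872, -0.78870685,  0.60353992]), 'attitude': array([ 1.02625774, -0.02345991, -0.07098244])} [ 0.36952872 -0.78870685  0.60353992]
wrist {'intrinsics': array([[301.06835251,   0.        , 314.92176829],
       [  0.        , 301.06835251, 198.00986603],
       [  0.        ,   0.        ,   1.        ]]), 'k1': 0.0018905580946545126, 'T_tool_cam': array([[ 1.56060780e-04,  9.67152023e-01,  2.54198624e-01,
         7.28744506e-02],
       [ 9.99999175e-01,  1.73157674e-04, -1.27274664e-03,
         1.09063776e-03],
   
[... 283 characters left out ...]
 [[0.535 0.087 0.009]]
brush side [350. 207.] 0.76 [[0.538 0.108 0.009]]
brush side [248. 181.] 0.76 [[0.236 0.266 0.009]]
paddle scene [411. 301.] 0.89 [[0.372 0.453 0.009]]
paddle scene [339. 301.] 0.7 [[0.527 0.365 0.009]]
paddle scene [366. 360.] 0.6 [[0.544 0.515 0.009]]
paddle side [334. 149.] 0.62 [[0.534 0.501 0.009]]
paddle side [290. 155.] 0.54 [[0.372 0.454 0.009]]
long_slot scene [250. 134.] 0.67 [[ 0.496 -0.237  0.004]]
long_slot side [352. 299.] 0.87 [[ 0.493 -0.233  0.004]]
short_slot scene [223. 158.] 0.78 [[ 0.606 -0.188  0.004]]
short_slot side [403. 279.] 0.57 [[ 0.617 -0.18   0.004]]
0.55 [0.1402112  0.53179174 0.20542346] [-3.14148830e+00 -2.52339907e-06  2.88379620e+00]
```

View pics/scene0.png

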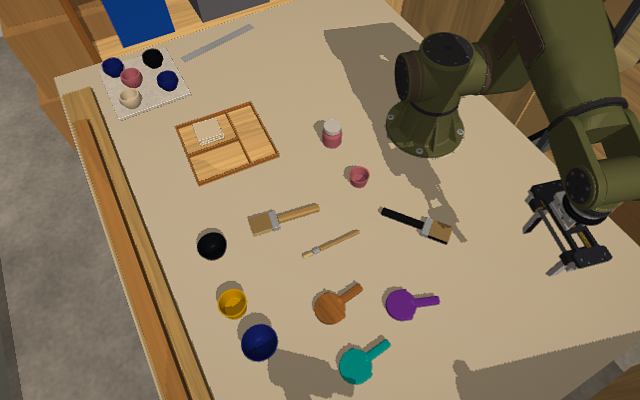

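View pics/side0.png

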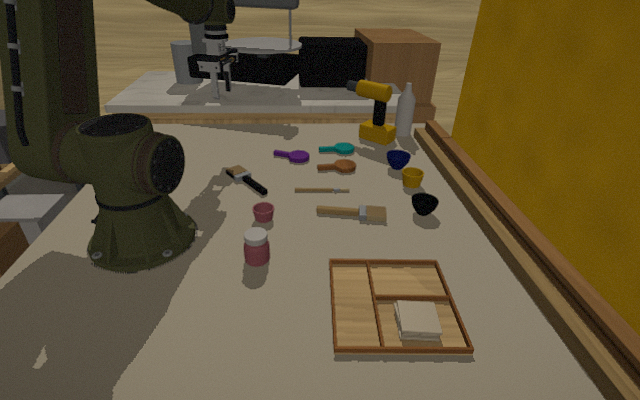

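The scene view has two brushes of the right size. The pale-wood broad one is at (285,218) and the black-handled look-alike is at (415,225); the slim one at (331,243) isn't meant. There are three paddles: wooden (338,302), purple (411,303) and turquoise (364,361). I choose the pale broad brush and the wooden paddle. The tray corners are about (176,127), (250,102), (279,156) and (199,184).

Run:
```python
from h import *
P=pose('scene');S=pose('side')
im=cv2.imread('pics/scene0.png')
cv2.imwrite('pics/crop.png',cv2.resize(im[90:340,160:400],None,fx=2.4,fy=2.4,interpolation=cv2.INTER_CUBIC))
def show(n,P,px,z): print(n,p2w(P,px,z)[:,:2].round(3).tolist())
show('tray',P,[(176,127),(250,102),(279,156),(199,184)],.016)
show('tray side',S,[(330,262),(439,262),(469,350),(331,352)],.016)
# slot axis: origin & check
show('brush ends scene',P,[(318.5,209),(251,225)],.012)
show('brush ends side',S,[(317,209),(386,214)],.012)
show('paddle ends scene',P,[(361,287),(318,314)],.012)
show('paddle ends side',S,[(318,168),(356,166)],.012)
```

```text
tray [[0.69, -0.363], [0.444, -0.35], [0.459, -0.105], [0.703, -0.126]]
tray side [[0.458, -0.129], [0.711, -0.141], [0.684, -0.373], [0.436, -0.364]]
brush ends scene [[0.444, 0.111], [0.628, 0.066]]
brush ends side [[0.443, 0.097], [0.634, 0.065]]
paddle ends scene [[0.461, 0.362], [0.588, 0.369]]
paddle ends side [[0.464, 0.346], [0.595, 0.358]]
```

View pics/crop.png

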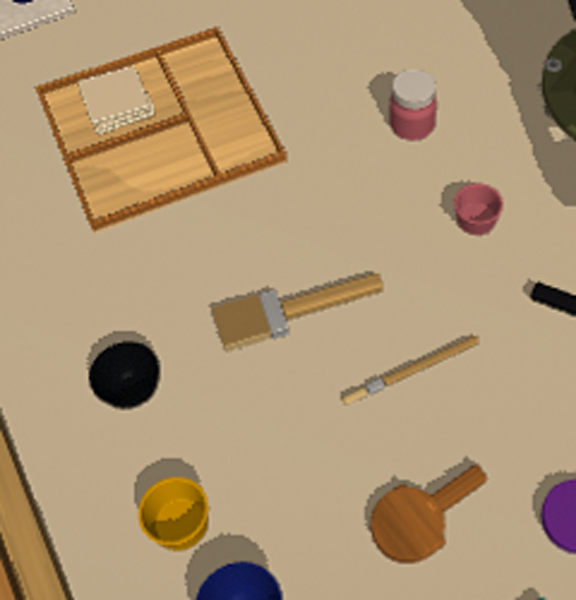

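The crop confirms the targets: the all-pale-wood broad brush with a steel ferrule, and the brown wooden paddle. I'll move above the brush first.

move_arm --pt "-0.0348 -0.0236 0.004 0" --pt "-0.0348 -0.0236 0.004 0" --pt "-0.0348 -0.0236 0.004 0" --pt "-0.0348 -0.0236 0.004 0" --pt "-0.0348 -0.0236 0.004 0" --pt "-0.0348 -0.0236 0.004 0" --pt "-0.0348 -0.0236 0.004 0" --pt "-0.0348 -0.0236 0.004 0" --pt "-0.0348 -0.0236 0.004 0" --pt "-0.0348 -0.0236 0.004 0" --pt "-0.0348 -0.0236 0.004 0" --pt "-0.0348 -0.0236 0.004 0" --pt "-0.0348 -0.0236 0.004 0" --pt "-0.0348 -0.0236 0.004 0" --pt "0 0 0 -0.06" --pt "0 0 0 0" --pt "0 0 0 0" --grip 0.6 --force 25

```text
time_s: 2.68
ee_pos: [0.5269, 0.0885, 0.1496]
eef_rot: [3.142, 0.0, 2.943]
force: [0.8, -0.4, 0.6]
grip_width: 0.0564
grip_force: 0.0
```

Run:
```python
from h import *
P=pose('wrist');im=cams.camera('wrist');cv2.imwrite('pics/w1.png',im)
o=telemetry.get_obs();print(o['time_s'],o['ee_pos'],o['eef_rot'])
for q,z in [('brush',.009),('paddle',.009),('long_slot',.004),('short_slot',.004)]:
  for r in nets.mark_of('wrist',q)[:3]: print(q,np.round(r['centre']),r['conf'],p2w(P,r['centre'],z).round(3))
```

```text
2.725 [0.52693398 0.08848802 0.14962835] [3.14152037e+00 2.56329688e-04 2.94336792e+00]
brush [316. 198.] 0.95 [[0.539 0.088 0.009]]
paddle [572. 139.] 0.8 [[0.529 0.364 0.009]]
long_slot [ 28. 218.] 0.59 [[ 0.499 -0.237  0.004]]
```

View pics/w1.png

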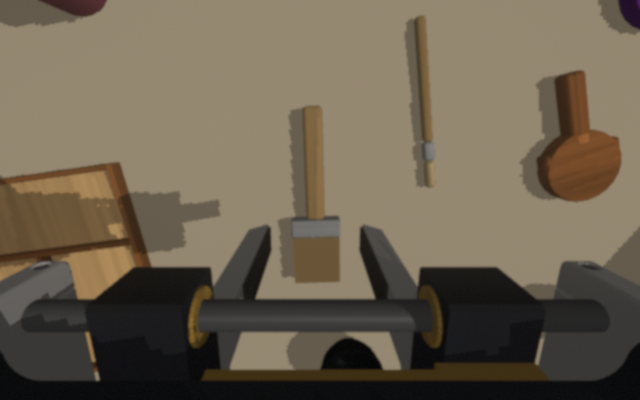

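The wrist view shows the pale brush upright, with its handle end at (313,107) and head end at (317,281). The paddle is at right, handle end (570,72) and blade end (583,201). The tray corner is at (119,164).

Run:
```python
from h import *
P=pose('wrist')
b=p2w(P,[(312.5,107),(316.5,281)],.018);p=p2w(P,[(570.5,72),(582,201)],.018)
for n,e in (('brush',b),('paddle',p)):
  d=e[1]-e[0];print(n,e.round(3)[:,:2].tolist(),'len',np.linalg.norm(d).round(3),'yaw',np.arctan2(d[1],d[0]).round(3),'mid',e.mean(0).round(4))
print(p2w(P,[(119,164),(145,262)],.016).round(3))
```

```text
brush [[0.444, 0.104], [0.634, 0.07]] len 0.192 yaw -0.176 mid [0.5389 0.0872 0.018 ]
paddle [[0.462, 0.354], [0.596, 0.368]] len 0.135 yaw 0.105 mid [0.5286 0.3609 0.018 ]
[[ 0.461 -0.105  0.016]
 [ 0.573 -0.116  0.016]]
```

move_arm --pt "-0.001 0 0.03 -0.022" --pt "-0.001 0 0.035 0" --pt "0 0 0.03 0" --pt "0 0 0.025 0" --pt "0 0 0.015 0" --pt "0 0 0.008 0" --pt "0 0 0.0035 0" --pt "0 0 0 0"

```text
time_s: 3.92
ee_pos: [0.5293, 0.0878, 0.0034]
eef_rot: [3.141, 0.001, 2.966]
force: [0.4, -0.8, -0.1]
grip_width: 0.0563
grip_force: 0.0
```

move_arm --pt "0 0 0 0" --pt "0 0 0 0" --pt "0 0 0 0" --pt "0 0 0 0" --pt "0 0 0 0" --pt "0 0 -0.01 0" --pt "0 0 -0.02 0" --pt "0 0 -0.03 0" --pt "0 0 -0.03 0" --pt "0 0 -0.03 0" --pt "0 0 0 0" --grip 0

```text
time_s: 5.3
ee_pos: [0.5301, 0.0879, 0.1254]
eef_rot: [3.14, 0.004, 2.966]
force: [0.5, -0.0, -0.0]
grip_width: 0.0198
grip_force: 25.0
```

move_arm --pt "-0.0024 -0.0317 0 0" --pt "-0.0024 -0.0317 0 0" --pt "-0.0024 -0.0317 0 0" --pt "-0.0024 -0.0317 0 0" --pt "-0.0024 -0.0317 0 0" --pt "-0.0024 -0.0317 0 0" --pt "-0.0024 -0.0317 0 0" --pt "-0.0024 -0.0317 0 0" --pt "-0.0024 -0.0317 0 0" --pt "-0.0024 -0.0317 0 0" --pt "0 0 0 0.16" --pt "0 0 0 0.16" --pt "0 0 0 0.16" --pt "0 0 0 0.16" --pt "0 0 0 0.16" --pt "0 0 0 0.16" --pt "0 0 0 0.16" --pt "0 0 0 0.16" --pt "0 0 0 0.16" --pt "0 0 0 0.03"

```text
time_s: 7.8
ee_pos: [0.4969, -0.2283, 0.1221]
eef_rot: [-3.14, -0.001, 1.495]
force: [-0.0, -0.3, -0.9]
grip_width: 0.0197
grip_force: 25.0
```

move_arm --pt "0 0 0.02 0" --pt "0 0 0.02 0" --pt "0 0 0 0" --pt "0 0 0 0"

```text
time_s: 8.3
ee_pos: [0.4975, -0.2287, 0.0835]
eef_rot: [3.141, 0.0, 1.497]
force: [0.5, 0.2, -1.1]
grip_width: 0.0196
grip_force: 25.0
```

Run:
```python
from h import *
P=pose('wrist');im=cams.camera('wrist');cv2.imwrite('pics/w2.png',im)
o=telemetry.get_obs();print(o['time_s'],o['ee_pos'],o['eef_rot'],o['grip_width'])
for q,z in [('long_slot',.004),('short_slot',.004)]:
  for r in nets.mark_of('wrist',q)[:3]: print(q,np.round(r['centre']),r['conf'],p2w(P,r['centre'],z).round(3))
```

```text
8.35 [ 0.49756343 -0.22874356  0.08373157] [3.14063857e+00 4.37655134e-04 1.49670512e+00] 0.019762411674272406
short_slot [456. 143.] 0.94 [[ 0.622 -0.183  0.004]]
```

View pics/w2.png

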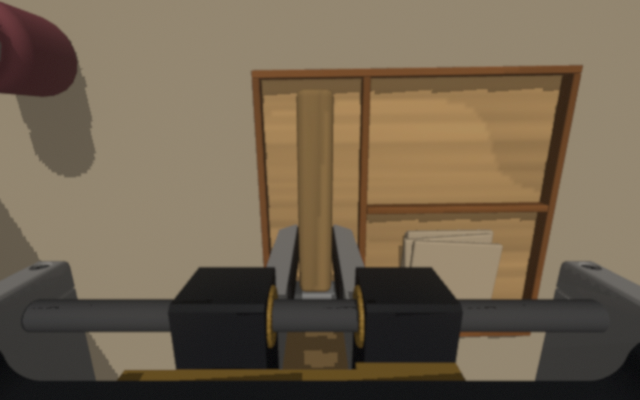

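The wrist view shows the brush over the long compartment. The tray's +y outer edge runs (252,73) to (581,67), the divider is at x≈365 in the image, and the lower-left wall is near (264,250).

Run:
```python
from h import *
P=pose('wrist')
c=p2w(P,[(252,72),(581,66.5),(536,337)],.016);print(c.round(4))
d=c[1]-c[0];print('len',np.linalg.norm(d),'yaw',np.arctan2(d[1],d[0]));d2=c[1]-c[2];print(np.linalg.norm(d2),np.arctan2(-d2[0],d2[1]))
y=np.arctan2(d[1],d[0])
X=np.array([np.cos(y),np.sin(y)]);Y=np.array([-X[1],X[0]])
m=(c[0]+c[1])[:2]/2
L=m-X*(.1265-.046)-Y*.121; S=m+X*(.1265-.0835)-Y*(.006+.0525)
print('long',L,'short',S)
# walls of long slot near TCP: left wall outer, divider
print(p2w(P,[(263,230),(361,230),(368,230)],.016).round(4), p2w(P,[(365,72)],.016))
# handle end
print('handle end',p2w(P,[(315,91)],.0835+.015))
```

```text
[[ 0.4588 -0.116   0.016 ]
 [ 0.7093 -0.1308  0.016 ]
 [ 0.702  -0.3733  0.016 ]]
len 0.25098708436519696 yaw -0.05891566750479973
0.2426006516686249 -0.030195731718765575
long [ 0.49658577 -0.23944199] short [ 0.6235516  -0.18432231]
[[ 0.4521 -0.2443  0.016 ]
 [ 0.5374 -0.2508  0.016 ]
 [ 0.5435 -0.2512  0.016 ]] [[ 0.5450158  -0.12238979  0.016     ]]
handle end [[ 0.50509901 -0.14033626  0.0985    ]]
```

move_arm --pt "-0.0015 0 0.015 -0.018" --pt "0 0 0.02 0" --pt "0 0 0.018 0" --pt "0 0 0.012 0" --pt "0 0 0.007 0" --pt "0 0 0.003 0" --pt "0 0 0 0" --pt "0 0 0 0"

```text
time_s: 9.45
ee_pos: [0.4974, -0.2302, 0.0084]
eef_rot: [3.141, 0.0, 1.514]
force: [0.2, -0.3, -0.2]
grip_width: 0.0197
grip_force: 25.0
```

move_arm --pt "0 0 0.001 0" --pt "0 0 0 0" --pt "0 0 0 0" --pt "0 0 0 0" --pt "0 0 -0.01 0" --pt "0 0 -0.02 0" --pt "0 0 -0.03 0" --pt "0 0 -0.04 0" --pt "0 0 -0.03 0" --pt "0 0 0 0" --grip 0.37

```text
time_s: 10.7
ee_pos: [0.498, -0.2305, 0.1397]
eef_rot: [3.137, 0.002, 1.514]
force: [0.3, 0.0, 0.4]
grip_width: 0.0351
grip_force: 0.0
```

Run:
```python
from h import *
im=cams.camera('wrist');cv2.imwrite('pics/w3.png',im)
o=telemetry.get_obs();print(o['time_s'],o['ee_pos'],o['eef_rot'],o['grip_width'])
```

```text
10.75 [ 0.49735346 -0.23015114  0.13788842] [3.13990284e+00 8.16492996e-04 1.51385072e+00] 0.03457624726848492
```

View pics/w3.png

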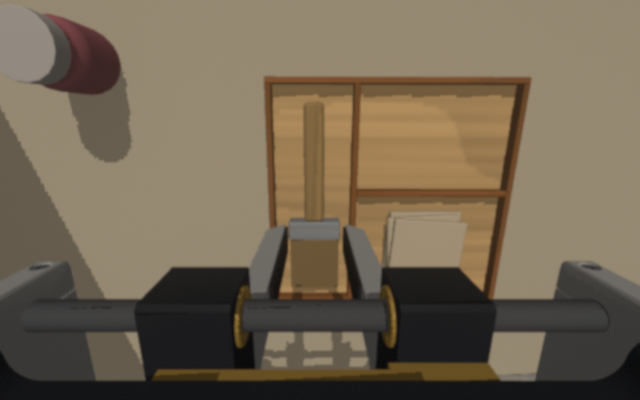

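The brush is released and lies in the long compartment: handle end (313,103), head end (315,291), inside the walls. Next is the paddle.

move_arm --pt "0.042 -0.0013 0 0" --pt "0.042 -0.0013 0 0" --pt "0.042 -0.0013 0 0" --pt "0.042 -0.0013 0 0" --pt "0.042 -0.0013 0 0" --pt "0.042 -0.0013 0 0" --pt "0.042 -0.0013 0 0" --pt "0.042 -0.0013 0 0" --pt "0.042 -0.0013 0 0" --pt "0.042 -0.0013 0 0" --pt "0.042 -0.0013 0 0" --pt "0.042 -0.0013 0 0" --pt "0.042 -0.0013 0 0" --pt "0.042 -0.0013 0 0"

```text
time_s: 12.5
ee_pos: [0.5119, 0.3591, 0.1356]
eef_rot: [-3.14, 0.001, 1.514]
force: [0.1, 0.1, 0.3]
grip_width: 0.0347
grip_force: 0.0
```

move_arm --pt "0 0 0 -0.1575" --pt "0 0 0 -0.1575" --pt "0 0 0 -0.1575" --pt "0 0 0 -0.1575" --pt "0 0 0 -0.1575" --pt "0 0 0 -0.1575" --pt "0 0 0 -0.1575" --pt "0 0 0 -0.1575" --pt "0 0 0 -0.1575" --pt "0 0 0 -0.1575" --pt "0 0 0 -0.1575" --pt "0 0 0 0" --pt "0 0 0 0" --grip 0.55

```text
time_s: 14.12
ee_pos: [0.5123, 0.3579, 0.1363]
eef_rot: [-3.141, -0.001, -3.04]
force: [-0.1, 0.0, 0.4]
grip_width: 0.0518
grip_force: 0.0
```

Run:
```python
from h import *
P=pose('wrist');im=cams.camera('wrist');cv2.imwrite('pics/w4.png',im);s=cams.camera('side')
cv2.imwrite('pics/both.png',np.hstack([im[:400,150:500],cv2.resize(s[245:365,315:480],None,fx=2.7,fy=3.333)[:, :450]]))
o=telemetry.get_obs();print(o['time_s'],o['ee_pos'],o['eef_rot'])
for r in nets.mark_of('wrist','paddle')[:3]: print(np.round(r['centre']),r['conf'],p2w(P,r['centre'],.009).round(4))
```

```text
14.225 [0.51234238 0.35795671 0.13662008] [-3.14136376e+00 -4.78659207e-04 -3.03919427e+00]
[455. 236.] 0.83 [[0.5472 0.5158 0.009 ]]
[316. 208.] 0.74 [[0.5316 0.3622 0.009 ]]
[437.  58.] 0.57 [[0.3735 0.4598 0.009 ]]
```

View pics/both.png

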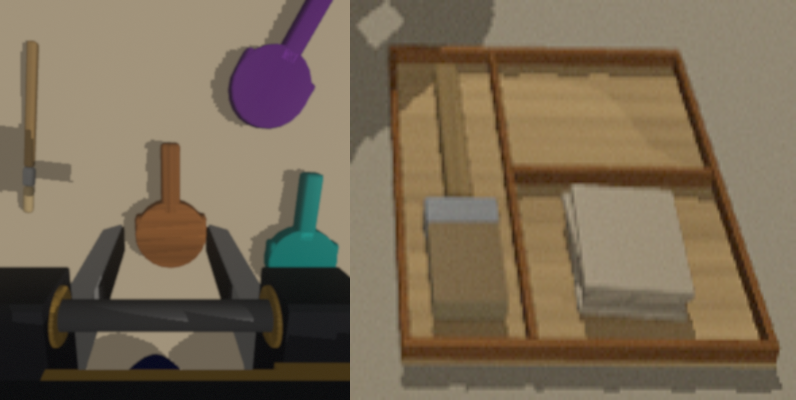

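The left half shows the paddle directly below, with its handle end at (320,143) and blade end at (321,267) in the full frame. The right half shows the brush flat in the long compartment, clear of all walls.

Run:
```python
from h import *
P=pose('wrist');e=p2w(P,[(320,143.5),(321,267)],.018);d=e[1]-e[0]
a=np.arctan2(d[1],d[0]);u=np.array([np.cos(a),np.sin(a),0])
print(e.round(4),np.linalg.norm(d),a)
o=telemetry.get_obs();g=e.mean(0)-.015*u;D=g-o['ee_pos'];D[2]=0
print('grasp',g,'tool delta',R.from_euler('xyz',o['eef_rot']).as_matrix().T@D, 'turn',o['eef_rot'][2]+np.pi-a)
```

```text
[[0.4629 0.3589 0.018 ]
 [0.5949 0.3743 0.018 ]] 0.13294993484739887 0.11562049440599752
grasp [0.51401122 0.36486875 0.018     ] tool delta [-2.32847277e-03  6.68606696e-03 -1.79325431e-06] turn -0.012647446771673496
```

move_arm --pt "-0.002 0.005 0.025 -0.012" --pt "0 0 0.033 0" --pt "0 0 0.03 0" --pt "0 0 0.022 0" --pt "0 0 0.014 0" --pt "0 0 0.007 0" --pt "0 0 0.002 0" --pt "0 0 0 0"

```text
time_s: 15.28
ee_pos: [0.5142, 0.3634, 0.0046]
eef_rot: [3.141, 0.001, -3.025]
force: [0.4, -0.3, -0.4]
grip_width: 0.0517
grip_force: 0.0
```

move_arm --pt "0 0 0 0" --pt "0 0 0 0" --pt "0 0 0 0" --pt "0 0 0 0" --pt "0 0 0 0" --pt "0 0 -0.01 0" --pt "0 0 -0.02 0" --pt "0 0 -0.03 0" --pt "0 0 -0.03 0" --pt "0 0 -0.03 0" --pt "0 0 0 0" --grip 0 --force 30

```text
time_s: 16.65
ee_pos: [0.5149, 0.3639, 0.1276]
eef_rot: [3.139, 0.005, -3.025]
force: [0.2, 0.1, -1.7]
grip_width: 0.0196
grip_force: 30.4
```

move_arm --pt "-0.002 -0.0369 0 0" --pt "-0.002 -0.0369 0 0" --pt "-0.002 -0.0369 0 0" --pt "-0.002 -0.0369 0 0" --pt "-0.002 -0.0369 0 0" --pt "-0.002 -0.0369 0 0" --pt "-0.002 -0.0369 0 0" --pt "-0.002 -0.0369 0 0" --pt "-0.002 -0.0369 0 0" --pt "-0.002 -0.0369 0 0" --pt "-0.002 -0.0369 0 0" --pt "-0.002 -0.0369 0 0" --pt "-0.002 -0.0369 0 0" --pt "-0.002 -0.0369 0 0" --pt "-0.002 -0.0369 0 0" --pt "0 0 0 0.086" --pt "0 0 0 0.085" --pt "0 0 0.03 0" --pt "0 0 0 0" --pt "0 0 0 0"

```text
time_s: 19.15
ee_pos: [0.6083, -0.1831, 0.0946]
eef_rot: [-3.141, 0.0, 3.088]
force: [-0.1, 0.2, 0.4]
grip_width: 0.0195
grip_force: 30.5
```

Run:
```python
from h import *
P=pose('wrist');im=cams.camera('wrist');cv2.imwrite('pics/w5.png',im)
o=telemetry.get_obs();print(o['time_s'],o['ee_pos'],o['eef_rot'],o['grip_width'])
for q,z in [('short_slot',.004)]:
  for r in nets.mark_of('wrist',q)[:3]: print(q,np.round(r['centre']),r['conf'],p2w(P,r['centre'],z).round(3))
```

```text
19.2 [ 0.60853765 -0.18313094  0.09498008] [-3.14123317e+00  1.09730580e-03  3.08742560e+00] 0.019169714991674976
short_slot [242.  73.] 0.44 [[ 0.496 -0.237  0.004]]
```

View pics/w5.png

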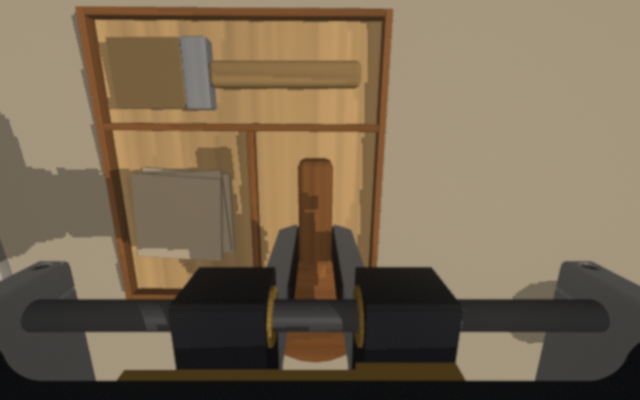

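The view shows the brush well seated, and the paddle over the short compartment. Its walls are the divider at x≈258, the right wall outer edge at (379,250), the near wall at row ~131 and the far wall's outer edge at row ~299.

Run:
```python
from h import *
P=pose('wrist');o=telemetry.get_obs();T=R.from_euler('xyz',o['eef_rot']).as_matrix()
q=p2w(P,[(256.5,140),(259,230),(383,140),(378,230),(315,131.5),(392,10),(140,300)],.016)
print(q.round(4)); print(((q-o['ee_pos'])@T).round(4))
print(((p2w(P,[(315,158)],.110)-o['ee_pos'])@T).round(4))
```

```text
[[ 0.5508 -0.2283  0.016 ]
 [ 0.6316 -0.2344  0.016 ]
 [ 0.5566 -0.1215  0.016 ]
 [ 0.6375 -0.1258  0.016 ]
 [ 0.5465 -0.1785  0.016 ]
 [ 0.4593 -0.1151  0.016 ]
 [ 0.6976 -0.3575  0.016 ]]
[[ 0.0553 -0.0481  0.079 ]
 [-0.0256 -0.0499  0.0791]
 [ 0.0553  0.0588  0.0789]
 [-0.0257  0.0589  0.079 ]
 [ 0.0624  0.0013  0.0789]
 [ 0.1528  0.06    0.0788]
 [-0.0982 -0.1692  0.0792]]
[[ 0.052   0.0012 -0.015 ]]
```

move_arm --pt "0 0.002 0.018 0" --pt "0 0 0.022 0" --pt "0 0 0.02 0" --pt "0 0 0.013 0" --pt "0 0 0.007 0" --pt "0 0 0.004 0" --pt "0 0 0.001 0" --pt "0 0 0 0"

```text
time_s: 20.25
ee_pos: [0.6085, -0.1811, 0.0094]
eef_rot: [-3.141, 0.001, 3.087]
force: [-0.1, 0.2, -0.6]
grip_width: 0.02
grip_force: 30.5
```

move_arm --pt "0 0 0.001 0" --pt "0 0 0 0" --pt "0 0 0 0" --pt "0 0 0 0" --pt "0 0 -0.01 0" --pt "0 0 -0.02 0" --pt "0 0 -0.03 0" --pt "0 0 -0.04 0" --pt "0 0 -0.04 0" --pt "0 0 -0.04 0" --pt "0 0 0 0" --pt "0 0 0 0" --grip 0.42

```text
time_s: 21.75
ee_pos: [0.608, -0.181, 0.1882]
eef_rot: [-3.142, 0.0, 3.087]
force: [-0.4, 0.4, 0.1]
grip_width: 0.0395
grip_force: 0.0
```

Run:
```python
from h import *
a=cams.camera('wrist');s=cams.camera('side')
cv2.imwrite('pics/end.png',np.hstack([a[:,100:450],cv2.resize(s[245:365,315:480],(450,400))]))
o=telemetry.get_obs();print(o['time_s'],o['ee_pos'],o['grip_width'])
```

```text
21.85 [ 0.60788512 -0.18090889  0.18719736] 0.03972009098600406
```

View pics/end.png

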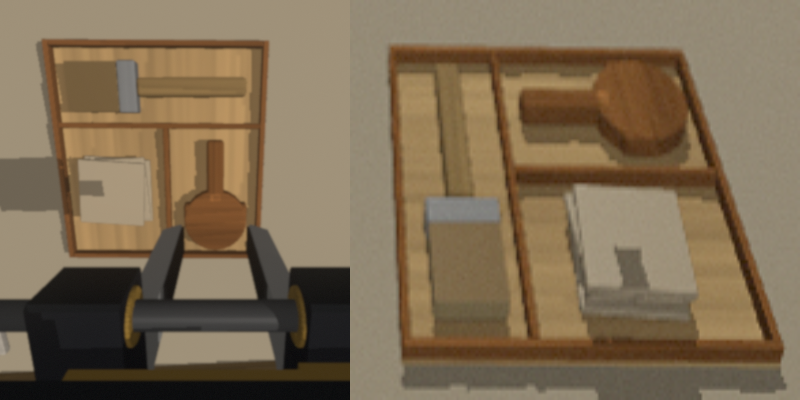

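Both views show the brush and paddle in their compartments. The paddle's blade end at full-frame (315,249) looks close to the far wall at row ~253, so I'll check that gap numerically.

Run:
```python
from h import *
P=pose('wrist');o=telemetry.get_obs();T=R.from_euler('xyz',o['eef_rot']).as_matrix()
f=lambda px,z:((p2w(P,px,z)-o['ee_pos'])@T).round(4)[:,:2]
print('walls near-inner, far-outer',f([(315,127.5),(315,257)],.016).tolist(),'paddle ends',f([(315,140),(315,249.5)],.022).tolist())
S=pose('side');c=lambda p:(315+(p[0]-350)*165/450,245+p[1]*120/400)
print('side: handle,blade',p2w(S,[c((520,100)),c((688,100))],.022)[:,:2].round(4).tolist(),'walls div-right,outer right',p2w(S,[c((502,100)),c((702,100))],.016)[:,:2].round(4).tolist())
```

```text
walls near-inner, far-outer [[0.0631, 0.0014], [-0.0971, 0.0015]] paddle ends [[0.0495, 0.0014], [-0.0841, 0.0014]]
side: handle,blade [[0.5566, -0.1829], [0.6929, -0.189]] walls div-right,outer right [[0.5438, -0.176], [0.7078, -0.1833]]
```

```bash
python3 -c "
from station import hand_in; print(hand_in())"
```

```text
the job is handed in; nothing more can be done
None
```

The brush is flat in the long compartment and the wooden paddle flat in the short one. Both are released and clear of the walls, and the job was handed in at about 22 s of the 58 s allowed.

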